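Clamp the coffee tin shut with its strap and cam lever

TASK

The lid is on the coffee tin but not clamped yet. Leaving the cam lever up, swing the clamp strap over the lid with a fingertip and press its end down until it clicks under the sprung catch; then push the cam lever over and down until it lies flat and squeezes the lid onto its gasket. Only push with the fingers and force nothing: the tin must not be lifted, tipped or shoved along the worktop, and the things around it stay where they are.

Things in the scene. Friction and masses are not known exactly. Their poses are not given: they have to be found in the camera images.
- coffee_tin: Plain round metal tin, 104 mm across, lid boss 112 mm high, about 1.1 kg, standing loose on the worktop. Origin at the centre of its underside, z up. On its +x side two ears carry the strap's hinge (axis along the tin's y, 62 mm from the centre, 114 mm high); on its -x side, 63 to 87 mm from the centre, stands the small sprung catch (top at 122 mm) under which the strap's end snaps.
- clamp_strap (a joint): Hinge angle of the strap (rad): 0 = flat across the lid with its end under the catch (play -0.014 to 0.01), about 1.57 = standing straight up, up to 2.1 = leaning back beyond the hinge, away from the tin. Starts between 1.7 and 2.05. Stiff hinge (about 0.12 N m): it stays where it is left. Near 0.1 its end meets the catch's slope; about 6 N at strap_push snaps it under, with a small hard stop just below.
- strap_hinge (a point): Point on the strap's hinge axis at mid width. Its frame turns with the strap: -x runs along the strap towards its free end, y is the hinge axis, z is the outward normal (up when the strap is flat).
- strap_push (a point): Place to push: on the outer face of the flat steel strap (25 mm wide, 3 mm thick), 106 mm from the hinge, 5.5 mm outward of the hinge line and 25 mm short of the free end (which is 131 mm from the hinge). The outer face looks up when the strap is flat, and away from the tin while it stands open. Same axes as strap_hinge.
- cam_lever (a joint): Angle of the cam lever against the strap (rad): 0 = flat along the strap, its grip pointing to the strap's free end, clamped; 1.57 = standing square off the strap's outer face; up to 2.0 = leaning towards the strap's hinge. Starts between 1.65 and 1.95 and stays where it is left. Once the strap is latched it takes up to about 6 N at lever_push to push it down; it goes past centre and stays.
- lever_pivot (a point): Point on the lever's pivot axis at mid width; it sits on the strap, 62 mm from the strap's hinge and 12 mm outward of the hinge line, so it lies over the lid's centre, 126 mm high, when the strap is flat. Frame turns with the lever: -x runs along the lever towards its grip, y is the pivot axis, z is the lever's back (up when the lever is flat).
- lever_push (a point): Place to push: on the back of the lever's black grip (18 mm wide, 8 mm thick), 42 mm from the pivot and 6 mm off the pivot line; the lever ends 56 mm from the pivot. Its back looks up when flat, and towards the strap's hinge while it is open. Same axes as lever_pivot.
- tin_lid (a joint): How far the lid is squeezed down on its gasket (m): 0 = loose on top, about 0.003 = clamped.
- jar_1: Bystander: small glass jar with black lid, 60 mm across, 85 mm high, beside the catch side of the tin.
- mug_1: Bystander: small white mug, 50 mm high, behind the tin.
- coffee_scoop: Bystander: steel coffee scoop, 150 mm long, lying in front of the tin.
- pod_a: Bystander: coffee pod, 51 mm, behind the tin's catch side.
- pod_b: Bystander: coffee pod, 54 mm high, behind the tin's hinge side.
- kitchen_timer: Bystander: round wind-up kitchen timer, 65 mm, further back.
- milk_frother: Bystander: black hand frother, 226 mm long, lying to the left.
Mind the look-alikes: they are no part of the job. Of the things that look like the coffee_tin, the largest one is meant.

How it is judged:
By the outcome, as a careful person would: the job done as asked, in the order asked, and still so for the second after the job is handed in, with the robot touching nothing.
It also fails if it takes over 58 s, if anything falls off the work surface, if the arm or the gripper's body presses on something with over 40 N, if the wrist force passes 120 N, or if a joint passes its speed limit or range.

ROBOT

A 7-joint arm with a two-finger parallel gripper is mounted at the origin on a cart in front of the work surface, level with it; the furniture and walls round the work are solid. World frame = base frame: x ahead of the robot, y to its left, z up, the work surface at z = 0. Lengths are in m, angles in rad, forces in N, time in s.
With the tool pointing down it reaches from about 0.35 to 0.9 m from the base axis. Payload 19.9 kg.
Tool frame: the origin (TCP) lies at the very end of the fingers, on their centre line; the grasp point (between the pads) lies 19 mm behind it; z points along the fingers, y is the line along which they close (so a half turn about z gives the same grasp; the last joint's range is limited). The gripper opens to 85 mm and grips with 20 to 120 N. Pads are 22 mm wide; open, the fingers measure 114 mm over their backs; the gripper's body (76 mm by 85 mm) begins 54 mm behind the grasp point. The pads swing forward as they close: fully open they stand 13 mm farther back than shut.
Start: joints at [-1.157, 0.417, -0.01, 1.614, 0.005, 1.111, -0.053], TCP at [0.275, 0.561, 0.197] pointing down, gripper open.
Joint ranges: [-2.81, 2.81], [-0.39, 2.02], [-1.27, 1.25], [0.06, 2.57], [-1.19, 4.33], [0.19, 2], [-2.82, 2.82]. Speed limits (rad/s): [1.89, 1.89, 2.39, 2.39, 3.01, 3.01, 3.01].

INTERFACE

Orientations are given as a unit quaternion [w, x, y, z].
In Python, from plant import bot, cams, models gives the robot as it stands.
- The arm moves only by the shell command python3 -m inch 'ROWS'. ROWS is JSON, a list of rows, each an object with "translation": the shift along the tool's x, y, z in cm, a list of three; "rot": the turn, a rotation vector about the tool's x, y, z in rad, a list of three; "jaw": the finger opening in cm, from 0 to 8.54. In form: [{"translation": [tx, ty, tz], "rot": [rx, ry, rz], "jaw": jaw}, ...]. A call has 1 to 8 rows; each row is the pose to reach, as a shift and turn from the pose commanded when the call began, along the tool's axes at that moment; what a row does not reach only later rows make up. A row lasts 1/10 s, in which the tool goes at most 50 mm and 8.59 degrees, less where a joint would pass 70% of its speed; a pose out of reach is approached as far as the arm can. A call with a gripper value outside its range is refused whole. The fingers move at their own pace and stop on an object; the grip force is fixed at half the most. Time passes only in rows, so rows that repeat a pose let the fingers close. It gives the time, the measured TCP pose, the force, the opening and the grip force at its end, in the units of the state.
- bot.observe(): the state, without advancing time (a new reading comes with each control period).
- cams.grab_frame(name): name is "scene" or "top" or "wrist"; returns a dict with "frame" (384x512x3 uint8, red, green, blue), "fov_y" (degrees; the focal length in pixels is half the picture's height over the tangent of half this angle, whatever the lens; pixels are square), "cx", "cy" (the principal point, pixels), "xyz" and "rotation" of the camera in the world; the wrist camera has in their place "T_tool_cam" (4x4, takes a point from camera to tool coordinates, whose origin is the TCP and whose axes are the flange's). Camera axes: x right, y up, looking along -z (the intrinsics and any distortion apply to the point x, -y, -z); pixel columns grow to the right and rows downward; lengths in m; the calibration is good to about 2 mm. A picture is of the moment at which its call begins: read the wrist's pose just before it. There is no depth.
- bot.job_done(): hands the job in; it is judged then, once.
Trained networks look in the newest picture that a camera, given by its name, has taken for a name from the list of things; names that differ only in an ending like _2 or _b are one class to them, and where a whole thing is asked for, a point or a joint stands for the part that bears it (a point fixed in the world has none). Each returns a list of dicts, best first, with "score" (0 to 1); they miss things now and then, are a little off and sometimes report something else, mostly with a low value. They report only what shows in the picture. A call takes as long as a camera call. They do not tell look-alikes from the thing itself.
- models.boxes_of(camera, label): "location" ([row, column] in pixels, amid what is visible of it).
The state is a dict: "time_s": time; "joints": joint angles; "qvel": joint speeds; "effort": joint torques, N m; "position": TCP position; "tcp_rot": TCP orientation; "ft_force": force on the tool from outside, world axes, zero at the start; "ft_torque": the same for the moment, N m; "finger_gap": opening from 0.0 (shut) to 1.0 (fully open); "gripper_force": force on a finger pad.
Only numpy, scipy, OpenCV 4.12 (cv2) and the standard library are available. Lean on these libraries where they do the work, as an engineer would, in place of code of your own. Each camera call takes 0.05 s, during which the arm holds its last target. There are 200 camera calls.

## Working session

There is one attempt and no reset: what is moved stays moved. The work goes in short steps, Python scripts to look and compute and a shell command to move; the robot and the scene stay as the last step left them, time stands still between calls to the robot, and variables do not carry over. Pictures are saved under pics/ and viewed, at most 10 in all, crops included, and the job is handed in when it is done.

```bash
mkdir -p pics; ls
python3 - <<'E'
from plant import bot,cams,models
import cv2,numpy as np
s=bot.observe(); print(s)
ims=[]
for n in ("scene","top"):
    f=cams.grab_frame(n); print(n,{k:v for k,v in f.items() if k!="frame"})
    cv2.imwrite(f"pics/{n}0.png",f["frame"][:,:,::-1])
    for l in ["coffee_tin","clamp_strap","strap_hinge","strap_push","cam_lever","lever_pivot","lever_push","jar_1","mug_1"]:
        print(l,[(np.round(d["location"],1).tolist(),round(d["score"],2)) for d in models.boxes_of(n,l)][:4])
E
```

```text
pics
{'time_s': 0.0, 'joints': array([-1.15652271,  0.4180053 , -0.01029054,  1.61419011,  0.00473387,
        1.1106792 , -0.05299817]), 'qvel': array([ 0.00020781, -0.0002902 , -0.00112878, -0.00181557, -0.00186794,
        0.00085266, -0.00188679]), 'effort': array([-1.20681583e-03, -8.64450502e+01,  6.77824058e-01, -4.34887791e+01,
        1.90462230e-02,  7.49124127e-03,  1.01736871e-04]), 'position': array([0.27495321, 0.56083202, 0.19633411]), 'tcp_rot': array([-7.90896492e-05,  2.25912698e-01,  9.74147348e-01, -6.24755495e-04]), 'ft_force': array([-0.13354667,  0.07170132, -0.64099199]), 'ft_torque': array([ 0.04769629, -0.05325362,  0.0032634 ]), 'gripper_force': 0.0, 'finger_gap': 1.0027116989603924}
scene {'fov_y': 44.745231665815446, 'cx': 260.1886237976259, 'cy': 193.15320081507397, 'xyz': array([-0.10227736,  1.21242543,  0.88527971]), 'rotation': array([-0.2185023 , -0.13379194,  0.48714476,  0.83489307])}
coffee_tin [([188.7, 316.2], 0.91), ([184.1, 362.9], 0.8), ([220.0, 286.9], 0.52)]
clamp_strap [([175.1, 363.1], 0.63)]
strap_hinge [([179.9, 319.2], 0.56)]
strap_pu
[... 220 characters left out ...]
4.83988242840863, 'cy': 191.98875878831166, 'xyz': array([0.35442954, 0.02339318, 1.64367078]), 'rotation': array([-0.69668916, -0.05020762,  0.04586662,  0.7141426 ])}
coffee_tin [([262.4, 366.8], 0.96), ([213.8, 226.7], 0.84), ([220.1, 331.6], 0.57)]
clamp_strap [([260.2, 368.7], 0.73), ([217.7, 329.4], 0.71), ([209.8, 202.4], 0.52)]
strap_hinge [([207.2, 202.3], 0.71), ([218.0, 332.6], 0.62)]
strap_push [([215.4, 328.6], 0.76), ([207.0, 201.9], 0.75), ([260.0, 368.5], 0.48)]
cam_lever [([216.5, 229.4], 0.34)]
lever_pivot [([206.6, 193.1], 0.56)]
lever_push [([260.6, 363.8], 0.51), ([213.2, 335.5], 0.41), ([204.1, 189.8], 0.39)]
jar_1 [([246.2, 279.8], 0.64)]
mug_1 [([185.4, 250.6], 0.67)]
```

Run:
```python
import cv2
a=cv2.imread("pics/scene0.png");b=cv2.imread("pics/top0.png")
cv2.imwrite("pics/scene0c.png",cv2.resize(a[110:320,120:400],(800,600),interpolation=cv2.INTER_CUBIC))
cv2.imwrite("pics/top0c.png",cv2.resize(b[130:310,160:400],(800,600),interpolation=cv2.INTER_CUBIC))
```

```text
(no output)
```

View pics/scene0c.png

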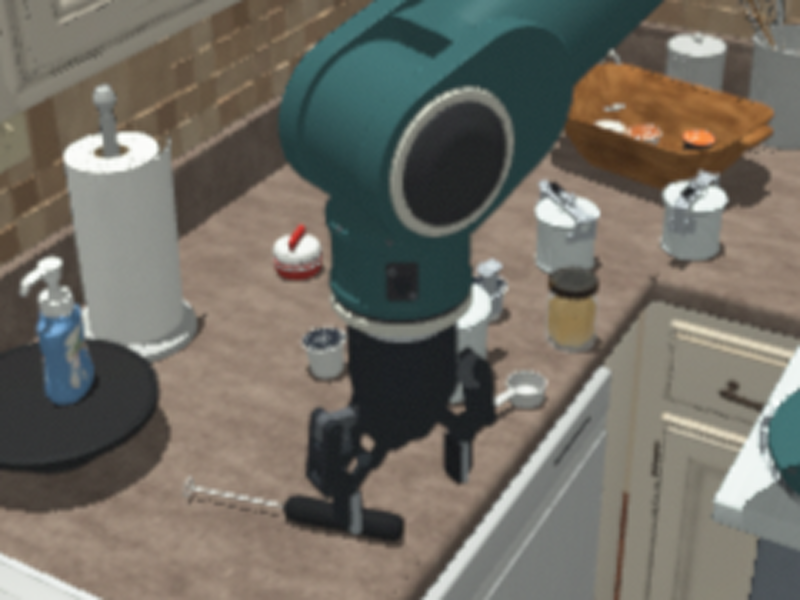

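View pics/top0c.png

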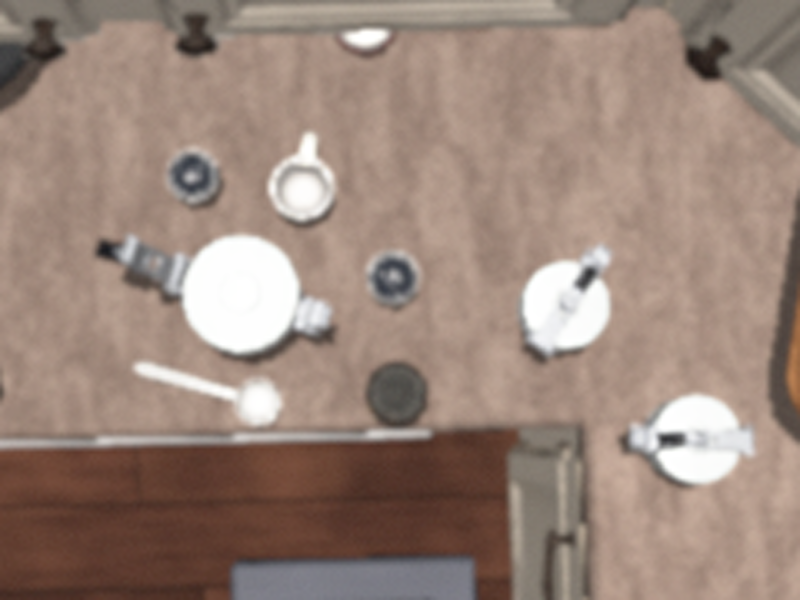

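The scene has three tin look-alikes in the top image, at about (col 232, row 218), (330, 222) and (368, 262). The first is the largest, at roughly 117 crop px against 88. It's also the only one with its strap leaning open: hinge on the left at crop (175,272), catch on the right at (315,317). The crop above enlarges it and confirms it is the one meant. The jar is at (397,393), the mug at (302,190), and the scoop lies in front.

```bash
cat > h.py <<'E'
import numpy as np,cv2
from scipy.spatial.transform import Rotation as R
def quat(q): return R.from_quat([q[1],q[2],q[3],q[0]])
def campose(f,s=None):
    if "xyz" in f: return quat(f["rotation"]).as_matrix(),np.array(f["xyz"])
    T=np.array(f["T_tool_cam"]);Rt=quat(s["tcp_rot"]).as_matrix()
    return Rt@T[:3,:3], Rt@T[:3,3]+s["position"]
def foc(f): return f["frame"].shape[0]/2/np.tan(np.radians(f["fov_y"]/2))
def ray(f,uv,z,pose):
    Rc,p=pose;F=foc(f)
    d=Rc@np.array([(uv[0]-f["cx"])/F,-(uv[1]-f["cy"])/F,-1]); return p+d*(z-p[2])/d[2]
def proj(f,X,pose):
    Rc,p=pose;c=(np.atleast_2d(X)-p)@Rc;F=foc(f)
    return np.c_[f["cx"]+F*c[:,0]/-c[:,2],f["cy"]-F*c[:,1]/-c[:,2]]
E
python3 - <<'E'
from h import *
from plant import bot,cams
f=cams.grab_frame("top");P=campose(f);s=bot.observe()
g=lambda u,v:(160+u*.3,130+v*.3)
print("R",P[0].round(2).tolist(), [k for k in cams.grab_frame("wrist") if k!="frame"])
w=cams.grab_frame("wrist");print(np.round(w["T_tool_cam"],3).tolist(),w["fov_y"],w["cx"],w["cy"])
for n,u,v,z in [("lid",241,294,.112),("catch",315,317,.122),("hinge",175,272,.114),("leverend",105,249,.2),("strapend",125,250,.24),("jar",397,393,.085),("mug",302,190,.05),("podb",193,177,.05),("poda",392,278,.03),("scoopbowl",258,400,.02),("scoopend",140,370,.01),("edge",300,430,0),("edgebk",300,25,0.)]:
    print(n,ray(f,g(u,v),z,P).round(3))
print(quat(s["tcp_rot"]).as_matrix().round(3).tolist())
E
```

```text
R [[-0.02, 0.99, -0.14], [-1.0, -0.03, -0.0], [-0.01, 0.14, 0.99]] ['fov_y', 'cx', 'cy', 'T_tool_cam']
[[0.001, 0.957, 0.29, 0.074], [1.0, -0.001, -0.001, 0.001], [-0.001, 0.29, -0.957, -0.176], [0.0, 0.0, 0.0, 1.0]] 60.99184487055907 251.95031850777298 191.92825665319936
lid [0.483 0.102 0.112]
catch [0.46  0.034 0.122]
hinge [0.505 0.164 0.114]
leverend [0.519 0.218 0.2  ]
strapend [0.513 0.195 0.24 ]
jar [ 0.389 -0.042  0.085]
mug [0.589 0.044 0.05 ]
podb [0.605 0.151 0.05 ]
poda [ 0.502 -0.042  0.03 ]
scoopbowl [0.387 0.092 0.02 ]
scoopend [0.419 0.209 0.01 ]
edge [0.356 0.052 0.   ]
edgebk [0.768 0.043 0.   ]
[[-0.898, 0.44, 0.0], [0.44, 0.898, -0.0], [-0.0, -0.0, -1.0]]
```

```bash
python3 -m inch '[{"translation":[-2,-1,-8],"rot":[0,0,0.15],"jaw":0},{"translation":[-5,-2.5,-10.5],"rot":[0,0,0.3],"jaw":0},{"translation":[-37,-17.2,-10.5],"rot":[0,0,1.45],"jaw":0},{"translation":[-37,-17.2,-10.5],"rot":[0,0,1.45],"jaw":0},{"translation":[-37,-17.2,-10.5],"rot":[0,0,1.45],"jaw":0},{"translation":[-37,-17.2,-10.5],"rot":[0,0,1.45],"jaw":0},{"translation":[-37,-17.2,-10.5],"rot":[0,0,1.45],"jaw":0},{"translation":[-37,-17.2,-10.5],"rot":[0,0,1.45],"jaw":0}]'; python3 -c "
from plant import bot;s=bot.observe();print(s['position'],s['tcp_rot'],s['joints'])"
```

```text
time_s: 1.95
position: [0.4915, 0.2926, 0.2994]
tcp_rot: [-0.0, 0.739, 0.674, 0.0]
ft_force: [1.8, 1.4, 1.0]
finger_gap: 0.003
gripper_force: 0.0
[0.49151013 0.29255906 0.29939774] [-4.44698312e-05  7.38529208e-01  6.74221426e-01  2.75774644e-04] [-0.87300953  0.25004391  0.34556445  1.6276759  -0.08784495  1.27863945
 -0.60305092]
```

```bash
python3 -m inch '[{"translation":[-4.6,4.5,0],"rot":[0,0,0.245],"jaw":0},{"translation":[-4.6,4.5,0],"rot":[0,0,0.245],"jaw":0},{"translation":[-4.6,4.5,0],"rot":[0,0,0.245],"jaw":0},{"translation":[-4.6,4.5,0],"rot":[0,0,0.245],"jaw":0}]'
cat > look.py <<'E'
import sys;from h import *
from plant import bot,cams,models
i=sys.argv[1]
s=bot.observe();f=cams.grab_frame("wrist");t=cams.grab_frame("scene")
import pickle;pickle.dump((s,f,t),open(f"pics/{i}.pkl","wb"))
if len(sys.argv)<3: sys.exit()
a=t["frame"][130:290,220:420] if sys.argv[2]=="s" else None
im=np.vstack([f["frame"][:, :, ::-1]])
cv2.imwrite(f"pics/w{i}.png",cv2.resize(im,(800,600),interpolation=cv2.INTER_CUBIC))
print(s["position"],s["tcp_rot"],s["ft_force"],s["time_s"])
for l in ["coffee_tin","clamp_strap","strap_hinge","strap_push","lever_pivot","lever_push"]:
    print(l,[(np.round(d["location"],1).tolist(),round(d["score"],2)) for d in models.boxes_of("wrist",l)][:3])
E
python3 look.py 1 w
```

```text
time_s: 2.35
position: [0.5311, 0.2453, 0.2989]
tcp_rot: [-0.0, 0.813, 0.582, -0.0]
ft_force: [-0.8, 0.7, -0.4]
finger_gap: -0.001
gripper_force: 0.0
[0.53112315 0.24526577 0.29886891] [-1.42630318e-04  8.12915866e-01  5.82381112e-01 -1.18530848e-04] [-0.80608878  0.72801798 -0.42874546] 2.35
coffee_tin [([222.8, 251.4], 0.73)]
clamp_strap [([204.7, 254.3], 0.65), ([71.6, 167.0], 0.59)]
strap_hinge [([204.4, 250.7], 0.96)]
strap_push [([205.5, 251.5], 0.94)]
lever_pivot [([196.7, 253.3], 0.68)]
lever_push [([199.4, 251.9], 0.79)]
```

View pics/w1.png

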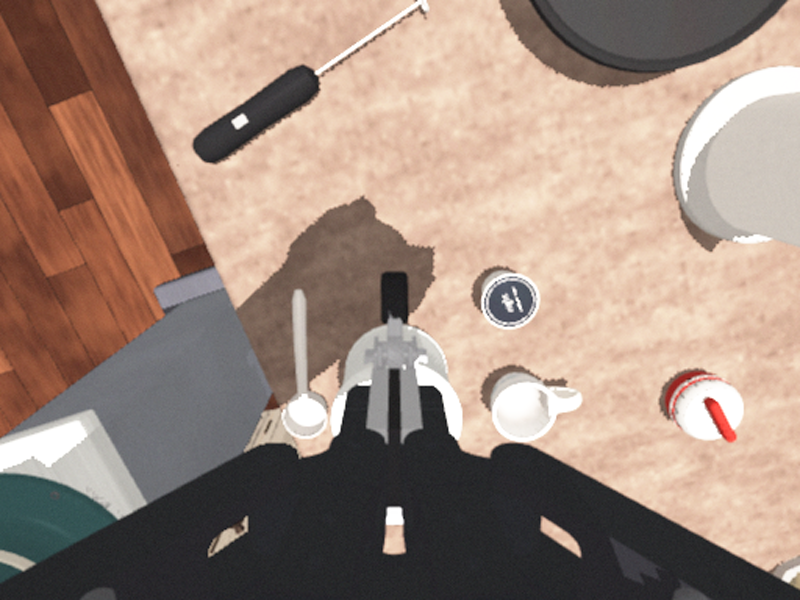

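The wrist image shows the lid at (396,400), the lever grip at (395,295) and the fingertips at (395,352), all nearly on the tool's centre line. The tin sits about 2 mm towards +tool y, which agrees with the top view. Next I lower the fingers behind the strap end.

```bash
python3 -m inch '[{"translation":[0,0.2,4],"rot":[0,0,0],"jaw":0},{"translation":[0,0.2,8.5],"rot":[0,0,0],"jaw":0},{"translation":[0,0.2,8.5],"rot":[0,0,0],"jaw":0},{"translation":[-1,0.2,8.5],"rot":[0,0,0],"jaw":0},{"translation":[-1.5,0.2,8.5],"rot":[0,0,0],"jaw":0},{"translation":[-1.5,0.2,8.5],"rot":[0,0,0],"jaw":0}]'
python3 - <<'E'
from h import *
from plant import cams
w=cams.grab_frame("wrist");s=cams.grab_frame("scene")
a=w["frame"][120:320,150:350,::-1];b=s["frame"][160:280,230:350,::-1]
cv2.imwrite("pics/c2.png",np.hstack([cv2.resize(a,(400,400),interpolation=3),cv2.resize(b,(400,400),interpolation=3)]))
E
```

```text
time_s: 3.35
position: [0.5294, 0.229, 0.2162]
tcp_rot: [0.0, 0.814, 0.581, 0.001]
ft_force: [0.3, -0.7, -0.7]
finger_gap: 0.005
gripper_force: 0.0
```

View pics/c2.png

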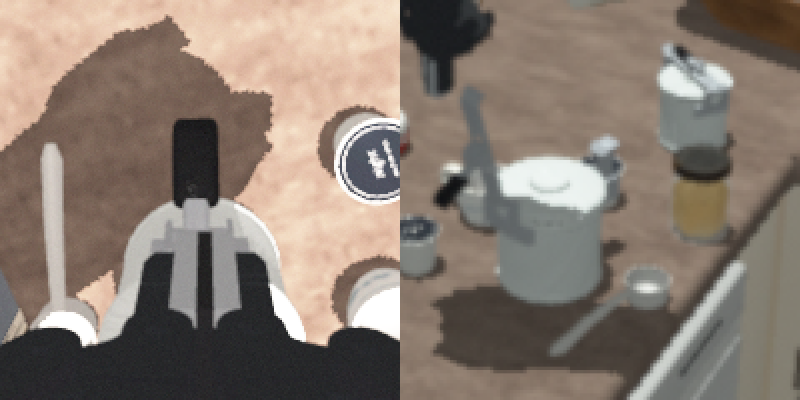

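The scene crop shows the strap leaning back, with its end at (470,90). The fingertip is just behind it at (440,90) and the lever points outward at (455,190), well below the finger. Now I push.

```bash
python3 -m inch '[{"translation":[-1,-0.1,0],"rot":[0,0,0],"jaw":0},{"translation":[-1.8,-0.1,0],"rot":[0,0,0],"jaw":0},{"translation":[-2.6,-0.1,-0.2],"rot":[0,0,0],"jaw":0},{"translation":[-3.5,-0.1,-0.6],"rot":[0,0,0],"jaw":0},{"translation":[-4.5,-0.1,-1.1],"rot":[0,0,0],"jaw":0},{"translation":[-5.5,-0.1,-1.4],"rot":[0,0,0],"jaw":0},{"translation":[-6.5,-0.1,-1.5],"rot":[0,0,0],"jaw":0},{"translation":[-7.5,-0.1,-1.4],"rot":[0,0,0],"jaw":0}]'
cat > v.py <<'E'
import sys;from h import *
from plant import bot,cams
s=bot.observe();d=s["position"]-[.483,.102,0]
print("tin x,y,z mm",(1e3*np.array([d[:2]@[.33,.944],d[:2]@[-.944,.33],d[2]])).round(1),"F",s["ft_force"].round(1))
w=cams.grab_frame("wrist");s=cams.grab_frame("scene")
a=w["frame"][120:320,150:350,::-1];b=s["frame"][160:280,230:350,::-1]
cv2.imwrite(sys.argv[1],np.hstack([cv2.resize(a,(400,400),interpolation=3),cv2.resize(b,(400,400),interpolation=3)]))
E
python3 v.py pics/c3.png
```

```text
time_s: 4.25
position: [0.5031, 0.1583, 0.2283]
tcp_rot: [0.0, 0.814, 0.581, 0.0]
ft_force: [0.5, -0.5, -0.4]
finger_gap: 0.001
gripper_force: 0.0
tin x,y,z mm [ 59.8  -0.4 228.3] F [ 0.5 -0.5 -0.4]
```

View pics/c3.png

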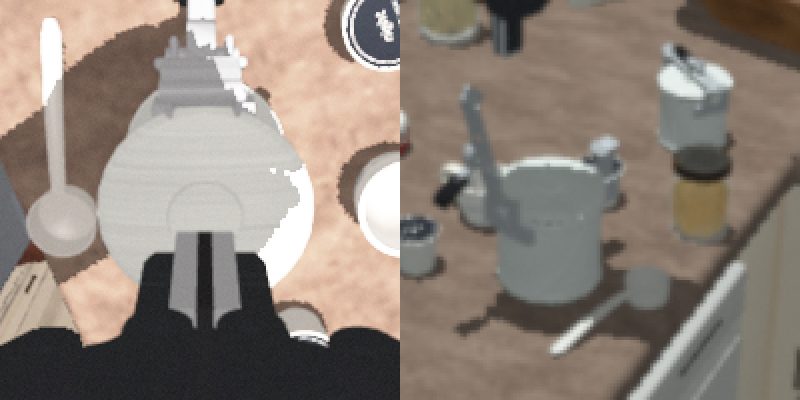

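Run:
```python
from h import *
from plant import bot,cams
f=cams.grab_frame("scene");P=campose(f);s=bot.observe()
C=np.array([.483,.102,0]);X=np.array([.33,.944,0]);Z=np.array([0,0,1]);Y=np.array([-.944,.33,0])
g=lambda p:((proj(f,p,P)-[230,160])*400/120+[400,0]).round(0).tolist()
print("tcp",g(s["position"]))
for th in (1.7,1.8,1.9,2.05):
    d=-np.cos(th)*X+np.sin(th)*Z; print(th,g(C+.062*X+.114*Z+.131*d),g(C+.062*X+.114*Z))
print("lid",g(C+.112*Z),"catch",g(C-.075*X+.122*Z),"base",g(C))
```

```text
tcp [[504.0, 86.0]]
1.7 [[488.0, 77.0]] [[504.0, 195.0]]
1.8 [[477.0, 84.0]] [[504.0, 195.0]]
1.9 [[466.0, 92.0]] [[504.0, 195.0]]
2.05 [[450.0, 107.0]] [[504.0, 195.0]]
lid [[553.0, 173.0]] catch [[610.0, 138.0]] base [[552.0, 271.0]]
```

The strap did not move: the fingertip passed over it. In the picture the tip sits about 9 px higher than the TCP projects, so I'm checking where the fingertips really are.

Run:
```python
from h import *
from plant import bot,cams
s=bot.observe();f=cams.grab_frame("scene");w=cams.grab_frame("wrist")
def crop(f,P,r0,c0,n):
    k=400/n; im=cv2.resize(f["frame"][r0:r0+n,c0:c0+n,::-1],(400,400),interpolation=3)
    Rt=quat(s["tcp_rot"]).as_matrix()
    for h,c in ((0,(0,0,255)),(-.02,(0,255,0)),(-.04,(255,0,0))):
        u=(proj(f,s["position"]+Rt@[0,0,h],P)[0]-[c0,r0])*k; print(h,u.round(0)); cv2.circle(im,tuple(int(x) for x in u),3,c,-1)
    return im
print(s["position"],s["finger_gap"])
cv2.imwrite("pics/c4.png",np.hstack([crop(f,campose(f),140,230,60),crop(w,campose(w,s),180,200,100)]))
```

```text
[0.50315519 0.1586336  0.22797135] -0.004622562656804259
0 [208. 305.]
-0.02 [207. 265.]
-0.04 [207. 225.]
0 [203. 188.]
-0.02 [202. 248.]
-0.04 [201. 323.]
```

View pics/c4.png

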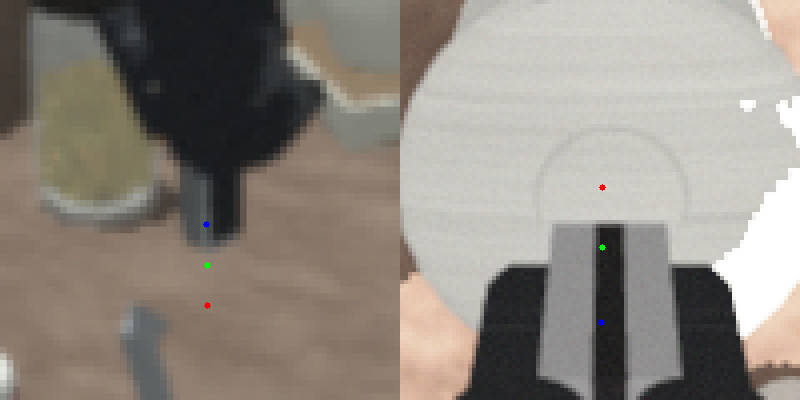

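Both views put the real fingertip about 30 mm behind the reported TCP: tip at row 245 in the scene crop, TCP at 305. So the earlier pass went over the strap end. I'll allow for that offset, go back out and come in lower.

```bash
python3 -m inch '[{"translation":[2,0.1,-1.2],"rot":[0,0,0],"jaw":0},{"translation":[5,0.1,-1.2],"rot":[0,0,0],"jaw":0},{"translation":[8,0.1,-1.2],"rot":[0,0,0],"jaw":0},{"translation":[8,0.1,-1.2],"rot":[0,0,0],"jaw":0},{"translation":[8,0.1,2],"rot":[0,0,0],"jaw":0},{"translation":[8,0.1,4.3],"rot":[0,0,0],"jaw":0},{"translation":[7,0.1,4.3],"rot":[0,0,0],"jaw":0},{"translation":[6,0.1,4.3],"rot":[0,0,0],"jaw":0}]'; python3 -m inch '[{"translation":[-1,0,-0.2],"rot":[0,0,0],"jaw":0},{"translation":[-2,0,-0.5],"rot":[0,0,0],"jaw":0},{"translation":[-2,0,-0.5],"rot":[0,0,0],"jaw":0}]';python3 v.py pics/c5.png
```

```text
time_s: 5.3
position: [0.5235, 0.2148, 0.1853]
tcp_rot: [0.0, 0.814, 0.581, -0.0]
ft_force: [0.8, 0.3, 1.1]
finger_gap: -0.0
gripper_force: 0.0
time_s: 5.6
position: [0.5175, 0.1952, 0.1915]
tcp_rot: [0.0, 0.814, 0.581, 0.001]
ft_force: [0.6, 1.0, 0.5]
finger_gap: -0.0
gripper_force: 0.0
tin x,y,z mm [ 99.4  -1.8 191.5] F [0.6 1.  0.5]
```

View pics/c5.png

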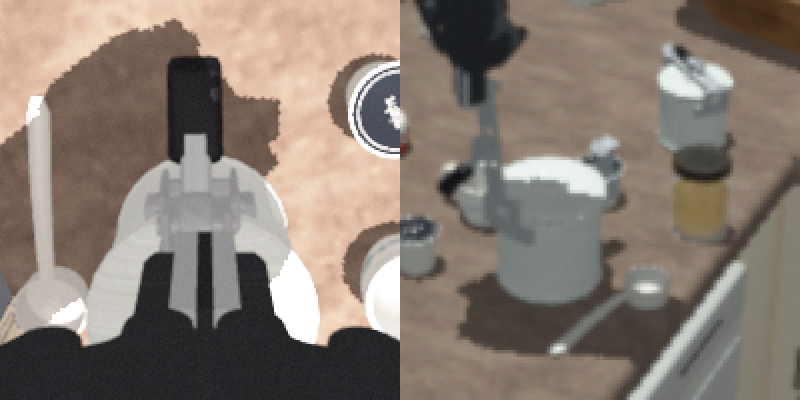

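The strap is moving now, with its end at (488,80) and the fingertip against it at (470,100). I'll continue along the arc.

```bash
python3 -m inch '[{"translation":[-1,-0.2,-0.4],"rot":[0,0,0],"jaw":0},{"translation":[-1.6,-0.3,-0.6],"rot":[0,0,0],"jaw":0},{"translation":[-2.2,-0.3,-0.8],"rot":[0,0,0],"jaw":0},{"translation":[-3.2,-0.3,-0.8],"rot":[0,0,0],"jaw":0},{"translation":[-4.2,-0.3,-0.7],"rot":[0,0,0],"jaw":0},{"translation":[-5.3,-0.3,-0.5],"rot":[0,0,0],"jaw":0},{"translation":[-6.4,-0.3,-0.2],"rot":[0,0,0],"jaw":0},{"translation":[-6.4,-0.3,-0.2],"rot":[0,0,0],"jaw":0}]'; python3 v.py pics/c6.png
```

```text
time_s: 6.5
position: [0.4931, 0.1352, 0.1916]
tcp_rot: [-0.0, 0.814, 0.581, -0.0]
ft_force: [0.3, -0.4, 0.0]
finger_gap: -0.0
gripper_force: 0.0
tin x,y,z mm [ 34.7   1.5 191.6] F [ 0.3 -0.4  0. ]
```

```bash
cat > st.py <<'E'
# where is the strap? compare model line edges: print brightness along predicted strap axis for several angles in scene view
from h import *
from plant import bot,cams,models
f=cams.grab_frame("scene");P=campose(f)
C=np.array([.4815,.1025,0]);X=np.array([.33,.944,0]);Z=np.array([0,0,1]);Y=np.array([-.944,.33,0])
ref=cv2.cvtColor(cv2.imread("pics/scene0.png"),cv2.COLOR_BGR2GRAY)
for l in ("clamp_strap","strap_push","cam_lever","lever_push","coffee_tin"):
    print(l,[(np.round(d["location"],1).tolist(),round(d["score"],2)) for d in models.boxes_of("scene",l)][:3])
H=C+.062*X+.114*Z
for th in np.arange(0,2,.1):
    d=-np.cos(th)*X+np.sin(th)*Z;n=np.sin(th)*X+np.cos(th)*Z
    print(round(th,1),proj(f,[H+.106*d+.0055*n,H+.13*d],P).round(0)[:,::-1].tolist(),
      [f["frame"][int(v),int(u)].astype(int).tolist() for u,v in proj(f,[H+r*d+.004*n for r in (.075,.09,.1,.11,.12)],P)])
E
python3 st.py
```

```text
clamp_strap [([199.0, 264.8], 0.58), ([181.0, 315.8], 0.56), ([173.5, 363.6], 0.45)]
strap_push [([202.2, 261.9], 0.66), ([181.6, 317.3], 0.38), ([230.4, 232.4], 0.36)]
cam_lever [([205.4, 256.8], 0.47)]
lever_push [([204.3, 255.3], 0.51)]
coffee_tin [([222.0, 270.8], 0.77), ([186.4, 363.4], 0.74), ([233.5, 234.2], 0.65)]
0.0 [[205.0, 286.0], [204.0, 292.0]] [[117, 124, 121], [151, 141, 129], [148, 134, 121], [150, 149, 146], [178, 188, 191]]
0.1 [[203.0, 286.0], [201.0, 292.0]] [[130, 124, 114], [141, 124, 109], [133, 117, 102], [148, 142, 135], [153, 144, 137]]
0.2 [[200.0, 286.0], [198.0, 291.0]] [[146, 128, 114], [134, 118, 104], [136, 119, 105], [146, 128, 113], [139, 122, 107]]
0.3 [[198.0, 285.0], [195.0, 291.0]] [[138, 120, 107], [136, 118, 105], [142, 125, 111], [139, 121, 107], [145, 128, 114]]
0.4 [[195.0, 284.0], [192.0, 290.0]] [[135, 117, 104], [140, 122, 108], [140, 122, 109], [140, 123, 108], [132, 116, 103]]
0.5 [[193.0, 283.0], [189.0, 289.0]] [[140, 123, 109], [140, 123, 109], [141, 125, 110], [133, 117, 103], [135, 119, 106]]
0.6 [[192.0, 282.0], [187.0, 287.0]] [
[... 954 characters left out ...]
 267.0]] [[97, 99, 100], [118, 108, 100], [133, 115, 103], [137, 120, 107], [76, 80, 80]]
1.5 [[188.0, 262.0], [181.0, 263.0]] [[108, 105, 103], [130, 112, 99], [136, 118, 104], [141, 124, 109], [143, 125, 111]]
1.6 [[190.0, 259.0], [182.0, 260.0]] [[138, 123, 112], [136, 119, 106], [133, 115, 101], [135, 118, 104], [142, 124, 110]]
1.7 [[191.0, 256.0], [184.0, 257.0]] [[146, 129, 114], [144, 127, 114], [140, 122, 108], [132, 116, 102], [134, 117, 104]]
1.8 [[193.0, 254.0], [186.0, 253.0]] [[140, 124, 110], [145, 128, 114], [145, 127, 113], [136, 118, 104], [134, 117, 103]]
1.9 [[195.0, 251.0], [188.0, 250.0]] [[53, 49, 47], [150, 132, 117], [147, 129, 115], [141, 124, 110], [139, 121, 107]]
```

The grey strap pixels match θ≈1.15, as predicted. I'll continue with the tilt phased in.

```bash
python3 -m inch '[{"translation":[-0.95,0,0.35],"rot":[0,0.05,0],"jaw":0},{"translation":[-1.85,0,0.8],"rot":[0,0.1,0],"jaw":0},{"translation":[-2.7,0,1.35],"rot":[0,0.15,0],"jaw":0},{"translation":[-3.45,0,2.0],"rot":[0,0.2,0],"jaw":0},{"translation":[-4.15,0,2.7],"rot":[0,0.25,0],"jaw":0},{"translation":[-4.75,0,3.5],"rot":[0,0.3,0],"jaw":0},{"translation":[-5.3,0,4.4],"rot":[0,0.35,0],"jaw":0},{"translation":[-5.8,0,5.2],"rot":[0,0.35,0],"jaw":0}]'; python3 v.py pics/c7.png; python3 st.py
```

```text
time_s: 7.7
position: [0.4746, 0.0809, 0.1395]
tcp_rot: [-0.101, 0.802, 0.571, 0.142]
ft_force: [-0.7, 0.6, 0.8]
finger_gap: -0.0
gripper_force: 0.2
tin x,y,z mm [-22.7   1.  139.5] F [-0.7  0.6  0.8]
clamp_strap [([205.6, 270.2], 0.66), ([181.5, 318.7], 0.6), ([175.1, 364.7], 0.38)]
strap_push [([204.1, 272.0], 0.56), ([174.2, 365.6], 0.53), ([180.2, 317.3], 0.4)]
cam_lever [([201.8, 267.7], 0.57)]
lever_push [([200.6, 272.6], 0.61)]
coffee_tin [([190.5, 314.1], 0.81), ([186.2, 362.1], 0.69), ([224.3, 274.8], 0.63)]
0.0 [[205.0, 286.0], [204.0, 292.0]] [[230, 237, 234], [160, 152, 139], [147, 132, 120], [117, 112, 107], [94, 99, 100]]
0.1 [[203.0, 286.0], [201.0, 292.0]] [[187, 188, 181], [141, 123, 109], [133, 116, 102], [121, 110, 101], [129, 116, 106]]
0.2 [[200.0, 286.0], [198.0, 291.0]] [[142, 134, 126], [133, 118, 106], [134, 117, 104], [144, 127, 111], [139, 121, 107]]
0.3 [[198.0, 285.0], [195.0, 291.0]] [[173, 178, 179], [184, 193, 195], [162, 166, 166], [129, 119, 111], [121, 114, 108]]
0.4 [[195.0, 284.0], [192.0, 290.0]] [[126, 126, 123], [188, 197, 201], [141, 148, 150]
[... 1159 characters left out ...]
.0]] [[43, 40, 40], [130, 112, 99], [135, 117, 104], [137, 119, 105], [142, 125, 111]]
1.5 [[188.0, 262.0], [181.0, 263.0]] [[127, 113, 100], [130, 111, 99], [133, 116, 102], [140, 123, 109], [142, 125, 111]]
1.6 [[190.0, 259.0], [182.0, 260.0]] [[144, 127, 113], [137, 120, 107], [133, 115, 101], [132, 116, 101], [141, 123, 109]]
1.7 [[191.0, 256.0], [184.0, 257.0]] [[146, 129, 114], [144, 127, 113], [139, 122, 107], [131, 115, 101], [134, 116, 103]]
1.8 [[193.0, 254.0], [186.0, 253.0]] [[145, 129, 113], [144, 128, 113], [143, 126, 112], [134, 117, 104], [133, 116, 102]]
1.9 [[195.0, 251.0], [188.0, 250.0]] [[132, 114, 101], [148, 131, 117], [145, 127, 113], [141, 124, 109], [138, 121, 107]]
```

View pics/c7.png

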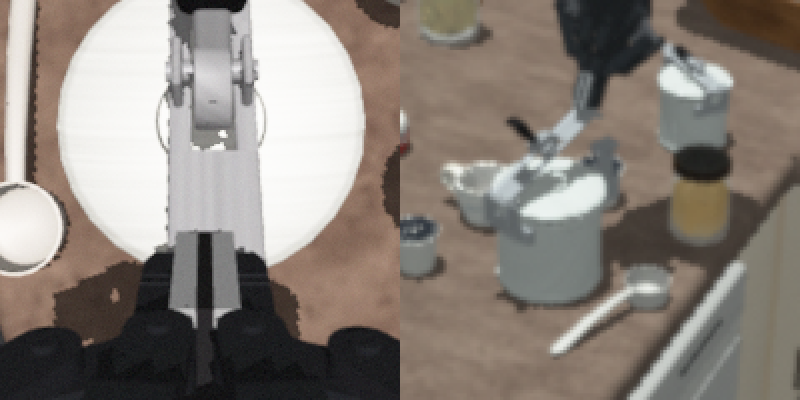

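Wrist and scene views show the strap at θ≈0.4 with its end under the fingertip at wrist crop (205,235) and the lever still up at (210,80). I'll lower it towards the catch.

```bash
python3 -m inch '[{"translation":[-0.4,0.2,0.45],"rot":[0,0,0],"jaw":0},{"translation":[-0.75,0.2,0.9],"rot":[0,0,0],"jaw":0},{"translation":[-1.15,0.2,1.35],"rot":[0,0,0],"jaw":0},{"translation":[-1.5,0.2,1.8],"rot":[0,0,0],"jaw":0},{"translation":[-1.75,0.2,2.15],"rot":[0,0,0],"jaw":0},{"translation":[-1.75,0.2,2.15],"rot":[0,0,0],"jaw":0}]'; python3 v.py pics/c8.png
```

```text
time_s: 8.7
position: [0.4734, 0.0727, 0.1131]
tcp_rot: [-0.101, 0.801, 0.572, 0.141]
ft_force: [-1.1, -0.2, -0.2]
finger_gap: 0.0
gripper_force: 0.0
tin x,y,z mm [-30.8  -0.6 113.1] F [-1.1 -0.2 -0.2]
```

```bash
python3 -m inch '[{"translation":[-0.07,0,0.19],"rot":[0,0,0],"jaw":0},{"translation":[-0.14,0,0.38],"rot":[0,0,0],"jaw":0},{"translation":[-0.2,0,0.56],"rot":[0,0,0],"jaw":0},{"translation":[-0.2,0,0.56],"rot":[0,0,0],"jaw":0}]';python3 -m inch '[{"translation":[-0.03,0,0.1],"rot":[0,0,0],"jaw":0},{"translation":[-0.07,0,0.19],"rot":[0,0,0],"jaw":0},{"translation":[-0.1,0,0.28],"rot":[0,0,0],"jaw":0},{"translation":[-0.1,0,0.28],"rot":[0,0,0],"jaw":0}]'
```

```text
time_s: 9.2
position: [0.4737, 0.0731, 0.1076]
tcp_rot: [-0.101, 0.801, 0.572, 0.142]
ft_force: [-0.5, 0.0, 0.4]
finger_gap: 0.004
gripper_force: 0.0
time_s: 9.6
position: [0.4738, 0.073, 0.1048]
tcp_rot: [-0.101, 0.801, 0.572, 0.142]
ft_force: [0.1, 0.7, 0.3]
finger_gap: -0.0
gripper_force: 0.0
```

```bash
for i in 1; do python3 -m inch '[{"translation":[-0.03,0,0.1],"rot":[0,0,0],"jaw":0},{"translation":[-0.07,0,0.19],"rot":[0,0,0],"jaw":0},{"translation":[-0.1,0,0.28],"rot":[0,0,0],"jaw":0},{"translation":[-0.1,0,0.28],"rot":[0,0,0],"jaw":0}]'; done; python3 -m inch '[{"translation":[-0.03,0,0.1],"rot":[0,0,0],"jaw":0},{"translation":[-0.07,0,0.19],"rot":[0,0,0],"jaw":0},{"translation":[-0.07,0,0.19],"rot":[0,0,0],"jaw":0}]'
```

```text
time_s: 10.0
position: [0.4738, 0.0731, 0.1018]
tcp_rot: [-0.101, 0.801, 0.572, 0.142]
ft_force: [-0.9, 0.1, 1.0]
finger_gap: -0.0
gripper_force: 0.0
time_s: 10.3
position: [0.4739, 0.073, 0.1]
tcp_rot: [-0.101, 0.801, 0.572, 0.142]
ft_force: [-1.5, -0.6, 3.9]
finger_gap: 0.0
gripper_force: 2.0
```

Catch contact: 3.9 N and rising. I'll press on in small steps.

```bash
python3 -m inch '[{"translation":[-0.02,0,0.05],"rot":[0,0,0],"jaw":0},{"translation":[-0.03,0,0.1],"rot":[0,0,0],"jaw":0},{"translation":[-0.03,0,0.1],"rot":[0,0,0],"jaw":0}]'; python3 -m inch '[{"translation":[-0.02,0,0.05],"rot":[0,0,0],"jaw":0},{"translation":[-0.03,0,0.1],"rot":[0,0,0],"jaw":0},{"translation":[-0.03,0,0.1],"rot":[0,0,0],"jaw":0}]'
```

```text
time_s: 10.6
position: [0.474, 0.0729, 0.0991]
tcp_rot: [-0.101, 0.801, 0.572, 0.142]
ft_force: [-2.8, -2.3, 7.4]
finger_gap: -0.001
gripper_force: 3.6
time_s: 10.9
position: [0.474, 0.0728, 0.098]
tcp_rot: [-0.101, 0.801, 0.572, 0.142]
ft_force: [-4.0, -4.4, 7.8]
finger_gap: 0.002
gripper_force: 4.5
```

```bash
python3 -m inch '[{"translation":[-0.02,0,0.05],"rot":[0,0,0],"jaw":0},{"translation":[-0.03,0,0.1],"rot":[0,0,0],"jaw":0},{"translation":[-0.03,0,0.1],"rot":[0,0,0],"jaw":0}]'
```

```text
time_s: 11.2
position: [0.474, 0.0728, 0.097]
tcp_rot: [-0.101, 0.801, 0.572, 0.142]
ft_force: [-4.8, -5.2, 11.1]
finger_gap: 0.002
gripper_force: 5.2
```

```bash
python3 -m inch '[{"translation":[-0.09,0,-0.03],"rot":[0,0,0],"jaw":0},{"translation":[-0.19,0,-0.07],"rot":[0,0,0],"jaw":0},{"translation":[-0.19,0,-0.07],"rot":[0,0,0],"jaw":0}]';  python3 v.py pics/c9.png; python3 st.py | head -8
```

```text
time_s: 11.5
position: [0.4736, 0.0719, 0.0972]
tcp_rot: [-0.101, 0.801, 0.573, 0.142]
ft_force: [0.5, 4.5, 6.0]
finger_gap: -0.0
gripper_force: 2.9
tin x,y,z mm [-31.5  -1.1  97.2] F [0.5 4.5 6. ]
clamp_strap [([209.2, 272.3], 0.73), ([183.0, 318.8], 0.46)]
strap_push [([212.8, 271.2], 0.67), ([183.4, 316.9], 0.57), ([173.3, 364.5], 0.37)]
cam_lever []
lever_push []
coffee_tin [([225.0, 277.9], 0.92), ([185.2, 363.1], 0.69), ([188.3, 316.5], 0.57)]
0.0 [[205.0, 286.0], [204.0, 292.0]] [[176, 185, 186], [194, 204, 206], [192, 200, 204], [130, 137, 141], [96, 101, 102]]
0.1 [[203.0, 286.0], [201.0, 292.0]] [[136, 143, 145], [193, 202, 204], [97, 101, 103], [72, 76, 78], [30, 33, 36]]
0.2 [[200.0, 286.0], [198.0, 291.0]] [[126, 126, 124], [129, 120, 113], [103, 108, 109], [118, 125, 126], [53, 57, 59]]
```

View pics/c9.png

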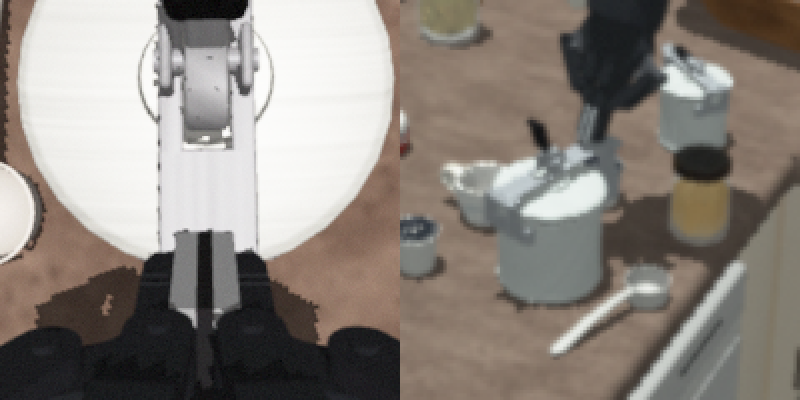

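The picture shows the strap almost flat with its end at the catch, the lever upright and the tin unmoved. It's not clicked yet, so I keep pressing down.

```bash
python3 -m inch '[{"translation":[-0.02,0,0.09],"rot":[0,0,0],"jaw":0},{"translation":[-0.03,0,0.19],"rot":[0,0,0],"jaw":0},{"translation":[-0.03,0,0.19],"rot":[0,0,0],"jaw":0}]'
```

```text
time_s: 12.2
position: [0.4736, 0.072, 0.0951]
tcp_rot: [-0.101, 0.801, 0.573, 0.142]
ft_force: [0.7, 2.9, 3.3]
finger_gap: -0.003
gripper_force: 1.7
```

```bash
python3 -m inch '[{"translation":[-0.02,0,0.05],"rot":[0,0,0],"jaw":0},{"translation":[-0.05,0,0.1],"rot":[0,0,0],"jaw":0},{"translation":[-0.05,0,0.1],"rot":[0,0,0],"jaw":0}]'
```

```text
time_s: 12.5
position: [0.4733, 0.0715, 0.0937]
tcp_rot: [-0.101, 0.801, 0.572, 0.142]
ft_force: [0.3, 2.1, 1.3]
finger_gap: -0.0
gripper_force: 1.0
```

```bash
python3 -m inch '[{"translation":[-0.02,0,0.05],"rot":[0,0,0],"jaw":0},{"translation":[-0.04,0,0.1],"rot":[0,0,0],"jaw":0},{"translation":[-0.04,0,0.1],"rot":[0,0,0],"jaw":0}]'
```

```text
time_s: 12.8
position: [0.4731, 0.0713, 0.0925]
tcp_rot: [-0.101, 0.801, 0.572, 0.141]
ft_force: [0.3, -0.3, -0.4]
finger_gap: -0.004
gripper_force: 0.1
```

```bash
python3 -m inch '[{"translation":[-0.02,0,0.05],"rot":[0,0,0],"jaw":0},{"translation":[-0.04,0,0.1],"rot":[0,0,0],"jaw":0},{"translation":[-0.04,0,0.1],"rot":[0,0,0],"jaw":0}]'
```

```text
time_s: 13.1
position: [0.4731, 0.0714, 0.0915]
tcp_rot: [-0.101, 0.801, 0.572, 0.142]
ft_force: [0.1, -0.0, -0.4]
finger_gap: -0.0
gripper_force: 0.0
```

The force has gone to zero, so the strap snapped away from the finger. I'll follow it down to the stop to confirm.

```bash
python3 -m inch '[{"translation":[-0.03,0,0.09],"rot":[0,0,0],"jaw":0},{"translation":[-0.05,0,0.14],"rot":[0,0,0],"jaw":0},{"translation":[-0.07,0,0.19],"rot":[0,0,0],"jaw":0},{"translation":[-0.07,0,0.19],"rot":[0,0,0],"jaw":0}]'
```

```text
time_s: 13.5
position: [0.4732, 0.0715, 0.0895]
tcp_rot: [-0.101, 0.801, 0.572, 0.142]
ft_force: [0.4, -0.4, 1.3]
finger_gap: 0.001
gripper_force: 0.0
```

```bash
python3 -m inch '[{"translation":[-0.02,0,0.05],"rot":[0,0,0],"jaw":0},{"translation":[-0.03,0,0.1],"rot":[0,0,0],"jaw":0},{"translation":[-0.03,0,0.1],"rot":[0,0,0],"jaw":0}]'
```

```text
time_s: 13.8
position: [0.4733, 0.0715, 0.0885]
tcp_rot: [-0.101, 0.801, 0.572, 0.142]
ft_force: [-0.1, 0.5, 0.1]
finger_gap: 0.001
gripper_force: 0.0
```

```bash
python3 -m inch '[{"translation":[-0.02,0,0.05],"rot":[0,0,0],"jaw":0},{"translation":[-0.03,0,0.1],"rot":[0,0,0],"jaw":0},{"translation":[-0.03,0,0.1],"rot":[0,0,0],"jaw":0}]'
```

```text
time_s: 14.1
position: [0.4735, 0.0715, 0.0878]
tcp_rot: [-0.101, 0.801, 0.572, 0.142]
ft_force: [-2.8, -0.7, 8.6]
finger_gap: 0.001
gripper_force: 3.9
```

```bash
python3 -m inch '[{"translation":[-0.02,0,0.05],"rot":[0,0,0],"jaw":0},{"translation":[-0.03,0,0.1],"rot":[0,0,0],"jaw":0},{"translation":[-0.03,0,0.1],"rot":[0,0,0],"jaw":0}]'
```

```text
time_s: 14.4
position: [0.4737, 0.0716, 0.0872]
tcp_rot: [-0.101, 0.801, 0.572, 0.142]
ft_force: [-6.3, -3.6, 18.0]
finger_gap: 0.001
gripper_force: 9.3
```

It's on the hard stop, 12 mm (about 0.11 rad) below catch contact, so the strap is latched. I lift off, straighten and go over to the hinge side of the lever.

```bash
python3 -m inch '[{"translation":[0.34,0,-0.94],"rot":[0,0,0],"jaw":0},{"translation":[1.7,0,-4.7],"rot":[0,0,0],"jaw":0},{"translation":[3.4,0,-9.4],"rot":[0,0,0],"jaw":0},{"translation":[3.4,0,-9.4],"rot":[0,0,0],"jaw":0},{"translation":[7,0.1,-8.1],"rot":[0,-0.15,0],"jaw":0},{"translation":[10.6,0.1,-6.8],"rot":[0,-0.3,0],"jaw":0},{"translation":[10.6,0.1,-6.8],"rot":[0,-0.35,0],"jaw":0},{"translation":[10.6,0.1,-6.8],"rot":[0,-0.35,0],"jaw":0}]'
cat > lv.py <<'E'
from h import *
from plant import bot,cams
import sys
s=bot.observe();d=s["position"]-[.483,.102,0]
print("tin x,y,z mm",(1e3*np.array([d[:2]@[.33,.944],d[:2]@[-.944,.33],d[2]])).round(1),"F",s["ft_force"].round(1),s["time_s"])
f=cams.grab_frame("scene");P=campose(f);g=f["frame"].astype(int).sum(2)
C=np.array([.482,.102,0]);X=np.array([.33,.944,0]);Z=np.array([0,0,1])
V=C+.126*Z
# dark grip centre line brightness per angle
for ph in np.arange(-.1,2.05,.1):
    d=-np.cos(ph)*X+np.sin(ph)*Z;n=np.sin(ph)*X+np.cos(ph)*Z
    print(round(ph,1),[int(g[int(round(v)),int(round(u))]) for u,v in proj(f,[V+r*d+.002*n for r in (.03,.036,.042,.048,.053)],P)])
E
python3 lv.py
```

```text
time_s: 15.2
position: [0.4995, 0.1494, 0.1868]
tcp_rot: [0.002, 0.811, 0.585, -0.001]
ft_force: [-0.8, -1.0, -1.6]
finger_gap: -0.004
gripper_force: 0.0
tin x,y,z mm [5.010e+01 1.000e-01 1.868e+02] F [-0.8 -1.  -1.6] 15.2
-0.1 [533, 578, 525, 553, 556]
0.0 [533, 514, 424, 494, 503]
0.1 [434, 382, 370, 390, 422]
0.2 [362, 359, 366, 388, 389]
0.3 [354, 362, 378, 387, 370]
0.4 [360, 372, 382, 368, 369]
0.5 [356, 365, 369, 368, 381]
0.6 [356, 380, 370, 378, 383]
0.7 [361, 377, 370, 378, 368]
0.8 [361, 379, 370, 377, 368]
0.9 [370, 375, 369, 374, 366]
1.0 [370, 370, 371, 369, 362]
1.1 [369, 370, 373, 375, 361]
1.2 [368, 371, 381, 381, 364]
1.3 [373, 370, 384, 385, 374]
1.4 [371, 373, 384, 391, 392]
1.5 [368, 378, 377, 394, 399]
1.6 [368, 377, 379, 386, 389]
1.7 [265, 350, 366, 366, 377]
1.8 [145, 178, 272, 260, 344]
1.9 [126, 68, 90, 86, 184]
2.0 [60, 53, 58, 61, 69]
```

Dark grip pixels put the lever at φ≈1.95, with the tin still in place. Next I lower behind the lever and start pushing.

```bash
python3 -m inch '[{"translation":[0,0,3],"rot":[0,0,0],"jaw":0},{"translation":[0,0,6],"rot":[0,0,0],"jaw":0},{"translation":[0,0,6],"rot":[0,0,0],"jaw":0},{"translation":[-0.8,0,5.8],"rot":[0,0,0],"jaw":0},{"translation":[-1.6,0,5.6],"rot":[0,0,0],"jaw":0},{"translation":[-2.2,0,5.5],"rot":[0,0,0],"jaw":0},{"translation":[-2.8,0,5.3],"rot":[0,0,0],"jaw":0},{"translation":[-2.8,0,5.3],"rot":[0,0,0],"jaw":0}]'; python3 lv.py | sed -n '1p;12,$p'
```

```text
time_s: 16.05
position: [0.4901, 0.1162, 0.1346]
tcp_rot: [0.0, 0.814, 0.581, 0.001]
ft_force: [0.3, 0.1, -0.1]
finger_gap: -0.005
gripper_force: 0.0
tin x,y,z mm [ 15.7  -2.  134.6] F [ 0.3  0.1 -0.1] 16.05
0.9 [367, 376, 369, 373, 366]
1.0 [367, 366, 371, 375, 364]
1.1 [314, 366, 365, 381, 360]
1.2 [187, 290, 255, 379, 366]
1.3 [212, 163, 120, 345, 370]
1.4 [89, 87, 120, 282, 364]
1.5 [63, 121, 73, 87, 271]
1.6 [63, 77, 106, 91, 87]
1.7 [56, 122, 159, 90, 91]
1.8 [87, 99, 149, 109, 102]
1.9 [95, 221, 222, 223, 180]
2.0 [280, 322, 319, 320, 272]
```

```bash
python3 -m inch '[{"translation":[-0.6,-0.1,0],"rot":[0,0,0],"jaw":0},{"translation":[-1.25,-0.1,0],"rot":[0,0,0],"jaw":0},{"translation":[-1.9,-0.1,0.1],"rot":[0,0,0],"jaw":0},{"translation":[-2.6,-0.1,0.3],"rot":[0,0,0],"jaw":0},{"translation":[-3.2,-0.1,0.7],"rot":[0,0,0],"jaw":0},{"translation":[-3.7,-0.1,1.1],"rot":[0,0,0],"jaw":0},{"translation":[-3.7,-0.1,1.1],"rot":[0,0,0],"jaw":0}]'; python3 lv.py
```

```text
time_s: 16.8
position: [0.4765, 0.0816, 0.1222]
tcp_rot: [-0.0, 0.814, 0.581, -0.0]
ft_force: [1.8, 4.5, 0.5]
finger_gap: 0.0
gripper_force: 2.0
tin x,y,z mm [-21.4  -0.6 122.2] F [1.8 4.5 0.5] 16.8
-0.1 [296, 291, 292, 291, 297]
0.0 [296, 296, 314, 309, 332]
0.1 [318, 330, 340, 369, 368]
0.2 [307, 311, 363, 386, 389]
0.3 [231, 263, 308, 379, 367]
0.4 [130, 194, 219, 238, 311]
0.5 [81, 100, 144, 193, 306]
0.6 [81, 140, 147, 109, 231]
0.7 [109, 206, 130, 109, 148]
0.8 [109, 203, 130, 97, 148]
0.9 [97, 264, 110, 89, 98]
1.0 [97, 269, 213, 107, 88]
1.1 [199, 269, 268, 210, 109]
1.2 [311, 221, 217, 267, 267]
1.3 [263, 294, 265, 218, 216]
1.4 [348, 358, 265, 253, 251]
1.5 [372, 375, 345, 313, 243]
1.6 [372, 379, 371, 387, 382]
1.7 [355, 383, 380, 374, 378]
1.8 [355, 376, 381, 364, 368]
1.9 [345, 355, 381, 375, 368]
2.0 [374, 359, 380, 385, 381]
```

```bash
python3 -m inch '[{"translation":[0,0,0.2],"rot":[0,0,0],"jaw":0},{"translation":[0,0,0.4],"rot":[0,0,0],"jaw":0},{"translation":[0,0,0.4],"rot":[0,0,0],"jaw":0}]'
```

```text
time_s: 17.15
position: [0.477, 0.0821, 0.1185]
tcp_rot: [0.0, 0.814, 0.581, -0.0]
ft_force: [0.9, 0.1, 2.4]
finger_gap: 0.0
gripper_force: 1.7
```

```bash
python3 -m inch '[{"translation":[-0.15,0,0.2],"rot":[0,0,0],"jaw":0},{"translation":[-0.3,0,0.4],"rot":[0,0,0],"jaw":0},{"translation":[-0.3,0,0.4],"rot":[0,0,0],"jaw":0}]'
```

```text
time_s: 17.45
position: [0.4761, 0.0794, 0.1146]
tcp_rot: [0.0, 0.814, 0.581, 0.0]
ft_force: [0.6, 2.6, 3.1]
finger_gap: -0.001
gripper_force: 2.2
```

```bash
python3 -m inch '[{"translation":[-0.1,0,0.2],"rot":[0,0,0],"jaw":0},{"translation":[-0.2,0,0.4],"rot":[0,0,0],"jaw":0},{"translation":[-0.2,0,0.4],"rot":[0,0,0],"jaw":0}]'
```

```text
time_s: 17.75
position: [0.4753, 0.0775, 0.1105]
tcp_rot: [0.0, 0.814, 0.581, -0.0]
ft_force: [1.4, 1.1, 1.5]
finger_gap: 0.002
gripper_force: 0.8
```

```bash
python3 -m inch '[{"translation":[-0.1,0,0.2],"rot":[0,0,0],"jaw":0},{"translation":[-0.15,0,0.4],"rot":[0,0,0],"jaw":0},{"translation":[-0.15,0,0.4],"rot":[0,0,0],"jaw":0}]'
```

```text
time_s: 18.05
position: [0.4749, 0.076, 0.1065]
tcp_rot: [0.0, 0.814, 0.581, -0.0]
ft_force: [1.4, 1.2, 2.4]
finger_gap: 0.001
gripper_force: 1.1
```

```bash
python3 -m inch '[{"translation":[-0.05,0,0.2],"rot":[0,0,0],"jaw":0},{"translation":[-0.1,0,0.4],"rot":[0,0,0],"jaw":0},{"translation":[-0.1,0,0.4],"rot":[0,0,0],"jaw":0}]'
```

```text
time_s: 18.35
position: [0.4744, 0.075, 0.1025]
tcp_rot: [0.0, 0.814, 0.581, -0.0]
ft_force: [1.1, 0.3, 1.5]
finger_gap: -0.001
gripper_force: 0.4
```

```bash
python3 -m inch '[{"translation":[-0.05,0,0.2],"rot":[0,0,0],"jaw":0},{"translation":[-0.08,0,0.4],"rot":[0,0,0],"jaw":0},{"translation":[-0.08,0,0.4],"rot":[0,0,0],"jaw":0}]'
```

```text
time_s: 18.65
position: [0.4742, 0.0742, 0.0986]
tcp_rot: [0.0, 0.814, 0.581, -0.0]
ft_force: [-0.8, -1.6, 4.7]
finger_gap: 0.001
gripper_force: 2.2
```

```bash
python3 -m inch '[{"translation":[-0.02,0,0.1],"rot":[0,0,0],"jaw":0},{"translation":[-0.02,0,0.2],"rot":[0,0,0],"jaw":0},{"translation":[-0.02,0,0.2],"rot":[0,0,0],"jaw":0}]'; python3 lv.py | head -10
```

```text
time_s: 18.95
position: [0.4743, 0.0739, 0.0971]
tcp_rot: [0.0, 0.814, 0.581, 0.0]
ft_force: [-4.9, -2.3, 18.0]
finger_gap: -0.003
gripper_force: 9.1
tin x,y,z mm [-29.4  -1.1  97.1] F [-4.9 -2.3 18. ] 18.95
-0.1 [202, 110, 124, 117, 167]
0.0 [202, 145, 109, 93, 225]
0.1 [205, 122, 94, 184, 300]
0.2 [181, 99, 100, 207, 335]
0.3 [176, 96, 92, 210, 319]
0.4 [258, 104, 82, 105, 196]
0.5 [261, 176, 93, 107, 179]
0.6 [261, 177, 100, 86, 91]
0.7 [231, 260, 175, 86, 88]
```

That is a firm stop, with the tip at ≈0.133 m against 0.132 m expected for a flat lever. I'll retreat and check.

```bash
python3 -m inch '[{"translation":[0,0,-0.3],"rot":[0,0,0],"jaw":0},{"translation":[0,0,-3],"rot":[0,0,0],"jaw":0},{"translation":[0,0,-8],"rot":[0,0,0],"jaw":0},{"translation":[6,0,-13],"rot":[0,0,0],"jaw":0},{"translation":[12,0,-16],"rot":[0,0,0],"jaw":0},{"translation":[16,0,-17],"rot":[0,0,0],"jaw":0},{"translation":[16,0,-17],"rot":[0,0,0],"jaw":0},{"translation":[16,0,-17],"rot":[0,0,0],"jaw":0}]'
python3 - <<'E'
from h import *
from plant import cams
w=cams.grab_frame("top");s=cams.grab_frame("scene")
a=w["frame"][180:260,190:270,::-1];b=s["frame"][175:275,240:340,::-1]
cv2.imwrite("pics/c10.png",np.hstack([cv2.resize(a,(400,400),interpolation=3),cv2.resize(b,(400,400),interpolation=3)]))
E
python3 lv.py
```

```text
time_s: 19.8
position: [0.5265, 0.2303, 0.2673]
tcp_rot: [-0.0, 0.812, 0.583, 0.001]
ft_force: [0.0, -0.6, -0.7]
finger_gap: 0.001
gripper_force: 0.0
tin x,y,z mm [130.9   0.4 266. ] F [ 0.2 -1.  -0. ] 19.9
-0.1 [93, 131, 128, 272, 337]
0.0 [93, 83, 102, 162, 318]
0.1 [94, 92, 121, 286, 355]
0.2 [114, 119, 216, 365, 387]
0.3 [187, 195, 296, 382, 369]
0.4 [265, 310, 363, 369, 367]
0.5 [336, 345, 365, 366, 383]
0.6 [336, 374, 369, 379, 380]
0.7 [359, 375, 367, 379, 369]
0.8 [359, 373, 367, 376, 369]
0.9 [367, 375, 370, 372, 363]
1.0 [367, 372, 369, 370, 360]
1.1 [365, 372, 371, 375, 362]
1.2 [368, 371, 380, 380, 363]
1.3 [372, 369, 388, 383, 376]
1.4 [371, 371, 388, 390, 392]
1.5 [372, 373, 378, 391, 398]
1.6 [372, 378, 376, 388, 385]
1.7 [350, 382, 376, 371, 378]
1.8 [349, 375, 377, 365, 364]
1.9 [343, 355, 381, 372, 365]
2.0 [375, 357, 374, 386, 378]
```

View pics/c10.png

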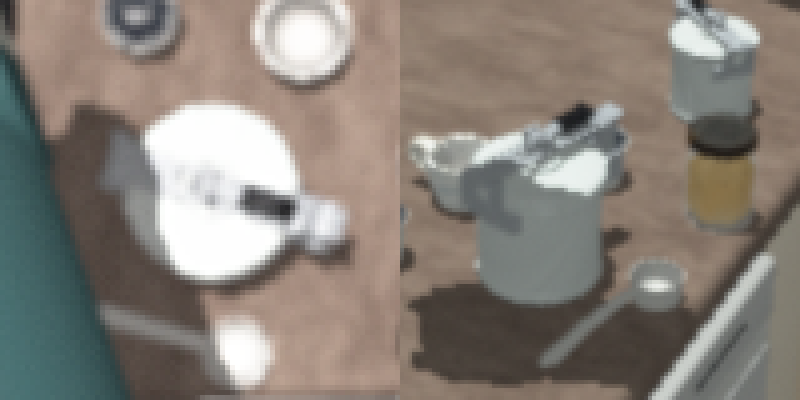

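The top view shows the strap lying across the lid into the catch at (325,220), with the black lever grip flat along it at (268,203). The brightness scan puts the lever at φ≈0. The tin and its neighbours are where they were and the robot is clear, so I hand in.

```bash
python3 -c "
from plant import bot
print(bot.job_done())"
```

```text
the job is handed in; nothing more can be done
None
```

The strap is latched under its catch, the cam lever is pushed flat to its stop, and the tin looks unmoved in the pictures; I handed the job in at about 20 s, and no verdict was returned.

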